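# Open the lathe's belt cover and hold it up for a belt change

### The arm

A 6-joint arm with a two-finger parallel gripper is mounted at the origin on the work surface. World frame = base frame: x ahead of the robot, y to its left, z up, the work surface at z = 0. Lengths are in m, angles in rad, forces in N, time in s.
With the tool pointing down it reaches from about 0.375 to 0.825 m from the base axis. Payload 5.5 kg.
Tool frame: the origin (TCP) lies on the front face of the gripper's body, between the roots of the fingers; the fingertips stand 73 mm ahead of it and the grasp point (between the pads) lies 54 mm ahead of it (ctrl.nose_length is the distance from the TCP to the fingertips, in m); z points along the fingers, y is the line along which they close (so a half turn about z gives the same grasp; the last joint's range is limited). The gripper opens to 85 mm and grips with 20 to 120 N. Pads are 22 mm wide; open, the fingers measure 114 mm over their backs; the gripper's body (76 mm by 85 mm) begins 54 mm behind the grasp point. The pads swing forward as they close: fully open they stand 13 mm farther back than shut.
Start: joints at [-1.249, 0.314, -0.047, 1.21, 0, 1.571], TCP at [0.19, -0.569, 0.304] pointing down, gripper open.
Joint ranges: [-2.67, 2.67], [-0.69, 1.73], [-1.03, 1.25], [-2.08, 2.16], [-1.42, 1.45], [-3.14, 3.14]. Speed limits (rad/s): [2.39, 2.39, 3.01, 3.14, 3.14, 3.14].

### API

Orientations are given as a unit quaternion [x, y, z, w].
In Python, from bench import status, optics, ticket, ctrl gives the robot as it stands. The module is installed in compiled form; this text tells all that it offers.
- The arm moves only by the tool drive_tool, never from a script. Its argument "increments" is a list of rows, each a list of 3 entries, a list of its own where there are three numbers: the shift along the tool's x, y, z in mm, then the turn, a rotation vector about the tool's x, y, z in rad, then the opening, from 0 (shut) to 1 (fully open). A call has 1 to 12 rows; each row shifts and turns the commanded pose from where the row before left it, along the tool's axes as they then stand; what a row does not reach is not made up. A row lasts 1/12 s, in which the tool goes at most 41.7 mm and 7.16 degrees, less where a joint would pass 70% of its speed; a pose out of reach is approached as far as the arm can. A call with a gripper value outside its range is refused whole. The fingers move at their own pace and stop on an object; "newtons" is the grip in N (left out, the last holds). Time passes only in rows, so rows that do not move let the fingers close. It gives the time, the measured TCP pose, the force, the opening and the grip force at its end, in the units of the state.
- status.sense(): the state, without advancing time (a new reading comes with each control period).
- optics.snapshot(name): name is "scene" or "top" or "wrist"; returns a dict with "img" (420x560x3 uint8, red, green, blue), "fx", "fy", "cx", "cy" (pixels), "R" (3x3) and "t" (3): a world point X has camera coordinates R X + t; the wrist camera has in their place "tool_from_camera" (4x4, takes a point from camera to tool coordinates, whose origin is the TCP and whose axes are the flange's). Camera axes: x right, y down, z forward; pixel columns grow to the right and rows downward; lengths in m; the calibration is good to about 2 mm. A picture is of the moment at which its call begins: read the wrist's pose just before it. There is no depth.
- ticket.close_job(): hands the job in; it is judged then, once.
The state is a dict: "time_s": time; "joint_positions": joint angles; "qvel": joint speeds; "joint_torque": joint torques, N m; "ee_pos": TCP position; "ee_rot": TCP orientation; "ft_force": force on the tool from outside, world axes, zero at the start; "ft_torque": the same for the moment, N m; "finger_gap": opening from 0.0 (shut) to 1.0 (fully open); "grip_force": force on a finger pad.
Only numpy, scipy, OpenCV 4.12 (cv2) and the standard library are available. Lean on these libraries where they do the work, as an engineer would, in place of code of your own. Each camera call takes 0.05 s, during which the arm holds its last target. There are 200 camera calls.

### The job

I want to move the belt of the small lathe to another step of its pulley. Loosen the captive screw on top of the belt cover with the flat screwdriver (anticlockwise, nearly a quarter turn) and stand the screwdriver back in its rack; then raise the hinged cover, which has a handle at its front, and hold it 60 degrees open. It falls shut by itself, so never let it drop, and finish while still holding it there; leave the other things alone.

Things in the scene. Friction and masses are not known exactly. Their poses are not given: they have to be found in the camera images.
- driver: Screwdriver, 150 mm, upright, blade down, in any of the rack's 3 holes. Origin: middle of the blade's tip edge; z up the shaft. Blade 10 mm wide along its x, 2 mm thick along y (6 mm at 22 mm up), shank 8 mm round, brass collar 22 mm across at 60-70 mm up (rests on the rack), oval wooden handle at 70-150 mm up, 32 mm wide along x. The other two tools have round handles.
- driver_grip (a point): Where to grip the screwdriver: on its axis 118 mm above the blade's tip, between the handle's two flat sides, which are 22 mm apart and face the screwdriver's +y and -y (flat from 90 to 140 mm above the tip). 0.10 to 0.17 kg.
- rack: Fixed beech tool rack, 215 mm long along its y, 85 mm deep. Origin: centre of its underside. Top board 62 mm deep, 20 mm thick, upper face 75 mm up; in it three through holes of 14 mm (mouths bevelled to 20 mm) at y = -65, 0, +65 mm, x = 0. Base board 12 mm thick. A tool stands with its collar on the top board, its tip 15 mm above the rack's origin.
- screw: Slotted steel head of the captive screw on the cover, 25 mm across. Origin: on its axis at the cover's top face (181 mm above the bench when shut); z = turning axis, up when shut. Slot along its own x: 13.6 mm long with closed ends, 4.4 mm wide, edges bevelled 1.3 mm, floor 1.5 mm and rim 6.5 mm above the origin. Friction about 0.06 N m; it stays where it is left.
- screw_turn (a joint): Angle of the captive screw, rad: 0 locked, grows anticlockwise seen from above, stop at 1.4. Its tongue under the cover keeps the cover shut until about 1.0; loosened means over 1.1. Starts between 0 and 0.25. The blade has about 0.24 rad of play in the slot to either side, so the screwdriver must turn that much further than the screw.
- cover_angle (a joint): Opening angle of the belt cover, rad: 0 shut, 1.047 = 60 degrees, stop at 1.48. The cover (0.45 to 0.75 kg) falls shut from any angle when it is not held.
- cover: Belt cover: shallow aluminium bonnet on the lathe's headstock, 126 mm deep, 156 mm wide, 15 mm high. Origin: middle of the hinge axis at its rear edge; its x points away from the handle, y along the hinge, z up when shut. It turns about its own y: the handle edge goes up and back towards the hinge. The screw stands 98 mm in front of the hinge (-x), in the middle.
- handle (a point): Middle of the bar of the steel bow handle on the cover's front edge: round bar of 10 mm, straight for 72 mm along the cover's y, its axis 38 mm out from the cover's front wall, 175 mm above the bench when shut; x = -166, z = +7 mm in the cover's frame.
- hinge (a point): Middle of the cover's hinge axis, fixed on the lathe, 168 mm above the bench, 166 mm behind the handle bar.
- lathe: Small bench lathe, fixed. Origin: on the bench under the middle of the headstock. Spindle along its y; the bed runs 465 mm to -y with chuck, work, tool rest and tailstock (up to 215 mm high). Headstock 120 mm deep (x), 150 mm wide (y), handwheel to y = +100 mm, motor behind to x = +165 mm, 125 mm high. The handle is on its -x side.
- awl: Bystander: awl with a round, pear-shaped dark handle, 132 mm long, upright in another hole of the rack. Origin at its tip.
- file: Bystander: file with a slim round handle, 142 mm long, upright in another hole of the rack. Origin at its tip.
- blank: Bystander: dark square turning blank, 26 x 150 x 26 mm, lying on the bench in front of the lathe's bed. Origin: centre of its underside.
- tin: Bystander: tin, 66 mm across, 75 mm high, on the bench beyond the rack. Origin: centre of its underside.
Not all that is in view belongs to the job. Of the things shaped like the rack, the beech one is meant.

How it is judged:
By the outcome, as a careful person would: the job done as asked, in the order asked, and still so for the second after the job is handed in, while the arm keeps its last pose, push and grip.
It also fails if it takes over 69 s, if anything falls off the work surface, if the arm or the gripper's body presses on something with over 40 N, if the wrist force passes 120 N, or if a joint passes its speed limit or range.

## Working session

There is one attempt and no reset: what is moved stays moved. The work goes in short steps, Python scripts to look and compute and a tool call to move; the robot and the scene stay as the last step left them, time stands still between calls to the robot, and variables do not carry over. Pictures are saved under pics/ and viewed, at most 10 in all, crops included, and the job is handed in when it is done.

Besides the shell and the picture viewer there is one more tool, called after ">>>" as name([rows], argument=value, ...), one row to a line, values as JSON. drive_tool: Moves the arm, as the interface text tells. Its arguments: {"type":"object","properties":{"increments":{"type":"array"},"newtons":{"type":"number"}},"required":["increments"]}

```bash
mkdir -p pics; cat > h.py <<'E'
import numpy as np, cv2
from scipy.spatial.transform import Rotation as Ro
from bench import status, optics, ticket, ctrl
def cam(name):
    s=status.sense(); d=optics.snapshot(name)
    K=np.array([[d['fx'],0,d['cx']],[0,d['fy'],d['cy']],[0,0,1]])
    if name=='wrist':
        T=np.array(d['tool_from_camera']); Rw=Ro.from_quat(s['ee_rot']).as_matrix()
        Rc=Rw@T[:3,:3]; o=Rw@T[:3,3]+np.array(s['ee_pos'])
        R=Rc.T; t=-R@o
    else: R=np.array(d['R']);t=np.array(d['t'])
    return np.array(d['img']),K,R,t
def ray(c,u,v):
    _,K,R,t=c; return -R.T@t, R.T@np.linalg.inv(K)@np.array([u,v,1.])
def onz(c,u,v,z):
    o,d=ray(c,u,v); return o+d*(z-o[2])/d[2]
def proj(c,X):
    _,K,R,t=c; p=K@(R@np.array(X)+t); return p[:2]/p[2]
def tri(c1,p1,c2,p2):
    o1,d1=ray(c1,*p1);o2,d2=ray(c2,*p2)
    s=np.linalg.lstsq(np.array([d1,-d2]).T,o2-o1,rcond=None)[0]
    a=o1+s[0]*d1;b=o2+s[1]*d2; return (a+b)/2,np.linalg.norm(a-b)
def save(img,n): cv2.imwrite('pics/'+n+'.png',cv2.cvtColor(img,cv2.COLOR_RGB2BGR))
E
python3 - <<'E'
from h import *
import pickle
C={n:cam(n) for n in('scene','top','wrist')}
pickle.dump(C,open('c0.pkl','wb'))
for n in C:
    save(C[n][0],n+'0'); print(n,(-C[n][2].T@C[n][3]).round(3),C[n][2].round(2).tolist(),C[n][1][0,0])
s=status.sense();print(s)
E
```

```text
scene [1.162 0.472 0.911] [[-0.61, 0.79, -0.02], [0.55, 0.41, -0.73], [-0.57, -0.46, -0.68]] 473.3303337625309
top [ 0.346 -0.047  1.309] [[0.0, -1.0, -0.0], [-0.99, -0.0, -0.15], [0.15, 0.0, -0.99]] 420.483690099131
wrist [ 0.252 -0.548  0.373] [[0.32, -0.95, -0.0], [-0.92, -0.31, 0.26], [-0.25, -0.08, -0.97]] 308.1077614090207
{'time_s': 0.15, 'joint_positions': array([-1.24900724e+00,  3.14058941e-01, -4.78362033e-02,  1.21023913e+00,
        4.40641985e-06,  1.57079141e+00]), 'qvel': array([-0.00074321, -0.0018036 ,  0.00029824,  0.00066756, -0.0005031 ,
       -0.00040797]), 'joint_torque': array([ 1.33216477e-04, -5.40045297e+01,  3.40059686e+01,  1.32277058e-02,
        3.43269733e-05,  1.56297972e-05]), 'ee_pos': array([ 0.18964631, -0.56886227,  0.30324115]), 'ee_rot': array([ 9.87083757e-01,  1.60203646e-01, -1.04994011e-04, -6.60686453e-04]), 'ft_force': array([ 0.0186399 , -0.36314994, -0.23437269]), 'ft_torque': array([ 0.0165763 ,  0.00675339, -0.00996909]), 'grip_force': 0.0, 'finger_gap': 1.0041527028186925}
```

View pics/top0.png

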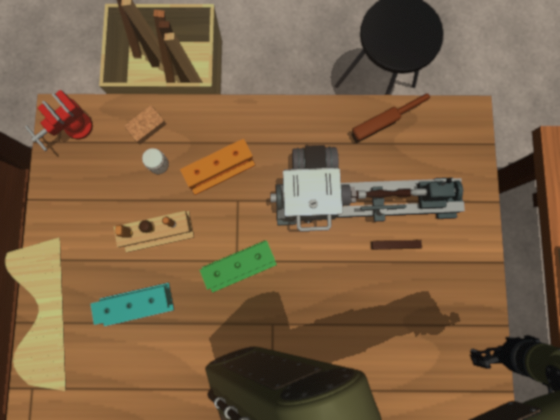

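View pics/scene0.png

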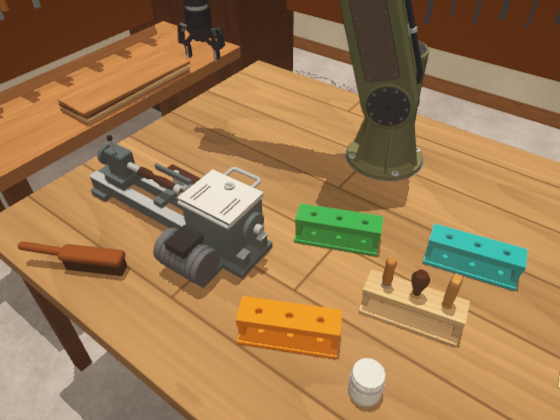

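The top view shows the beech rack at (153,230), with tools at (122,230), (146,226) and (169,222). The cover is at (312,190) and its handle at (313,226). In the scene view the tools are at (389,270), (420,282) and (453,291), and the screw is at (229,185). The awl is the middle one, so the driver could be either end tool; I'll take a close crop.

```bash
python3 - <<'E'
from h import *
import pickle
C=pickle.load(open('c0.pkl','rb'))
t=C['top'][0];s=C['scene'][0]
z=lambda im,x0,y0,w,h:cv2.resize(im[y0:y0+h,x0:x0+w],(400,300),interpolation=cv2.INTER_CUBIC)
save(np.vstack([np.hstack([z(t,105,195,100,75),z(s,355,248,120,90)]),np.hstack([z(t,262,165,100,75),z(s,170,160,120,90)])]),'crop0')
E
```

```text
(no output)
```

View pics/crop0.png

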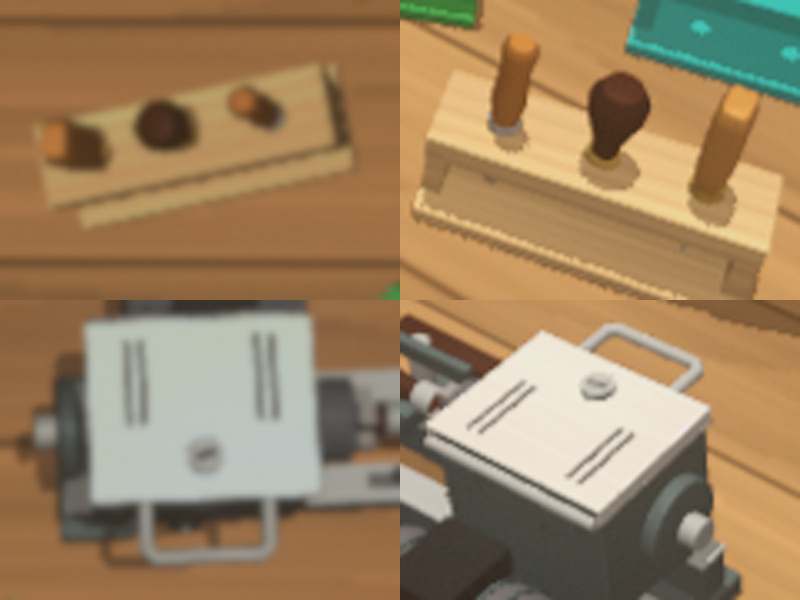

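The upper left crop shows the wide, flat-sided handle with a brass collar at the left end: top px (119,231), scene px (453,291). That is the driver. The other candidates are the awl (dark, middle) and the file (slim, steel collar, right end). The lower crops show the screw at top px (313,204) with its slot rising slightly to the right. The handle bar runs through top px (314,227).

```bash
python3 - <<'E'
from h import *
import pickle
C=pickle.load(open('c0.pkl','rb'));T=C['top'];S=C['scene']
ct=lambda x,y:(105+x/4,195+y/4); cs=lambda x,y:(355+x*.3,248+y*.3)
dt=lambda x,y:(262+x/4,165+(y-300)/4); ds=lambda x,y:(170+(x-400)*.3,160+(y-300)*.3)
P=lambda n,a:print(n,np.round(a,4))
print('driver top',tri(T,ct(57,139),S,cs(743-400,95)))
for n,p in dict(TL=(37,125),TR=(325,65),BR=(350,145),BL=(52,207)).items(): P(n,onz(T,*ct(*p),.075))
print('scene screw',onz(S,*ds(597,384),.1875),'top',onz(T,*dt(204,455),.1875))
for n,p in dict(TL=(87,322),TR=(312,316),BR=(322,490),BL=(94,502)).items(): P(n,onz(T,*dt(*p),.181))
for n,p in dict(hL=(145,555),hR=(270,553)).items(): P(n,onz(T,*dt(*p),.175))
for n,p in dict(scr=(453-53*0,291)).items(): P(n,onz(S,*p,.11))
E
```

```text
driver top (array([0.4809498 , 0.38905361, 0.16615188]), np.float64(0.0062640761789105924))
TL [0.5034 0.436  0.075 ]
TR [0.5492 0.2242 0.075 ]
BR [0.4893 0.2035 0.075 ]
BL [0.4427 0.4213 0.075 ]
scene screw [ 0.5568518  -0.13986539  0.1875    ] top [ 0.55236647 -0.14349338  0.1875    ]
TL [ 0.6465 -0.0643  0.181 ]
TR [ 0.6512 -0.2194  0.181 ]
BR [ 0.5297 -0.2239  0.181 ]
BL [ 0.5209 -0.0692  0.181 ]
hL [ 0.4856 -0.1039  0.175 ]
hR [ 0.4872 -0.1887  0.175 ]
scr [0.4699 0.3921 0.11  ]
```

>>> drive_tool([
  [[30, -18, -8], [0, 0, 0], 1],
  [[30, -18, -8], [0, 0, 0], 1],
  [[30, -18, -8], [0, 0, 0], 1],
  [[30, -18, -8], [0, 0, 0], 1],
  [[30, -18, -8], [0, 0, 0], 1],
  [[30, -18, -8], [0, 0, 0], 1],
  [[30, -18, -8], [0, 0, 0], 1],
  [[30, -18, 0], [0, 0, 0], 1],
  [[30, -18, 0], [0, 0, 0], 1],
  [[30, -18, 0], [0, 0, 0], 1],
  [[30, -18, 0], [0, 0, 0], 1],
  [[30, -18, 0], [0, 0, 0], 1],
])

```text
time_s: 1.15
ee_pos: [0.4637, -0.2488, 0.3598]
ee_rot: [0.987, 0.16, -0.0, -0.0]
ft_force: [0.8, -0.6, -0.5]
finger_gap: 0.998
grip_force: 0.0
```

>>> drive_tool([
  [[30, -18, 0], [0, 0, 0], 1],
  [[30, -18, 0], [0, 0, 0], 1],
  [[30, -18, 0], [0, 0, 0], 1],
  [[27, -23, 0], [0, 0, 0], 1],
  [[0, 0, 0], [0, 0, 0], 1],
  [[0, 0, 0], [0, 0, 0], 1],
  [[0, 0, 0], [0, 0, 0], 1],
])

```text
time_s: 1.73
ee_pos: [0.5493, -0.1404, 0.3595]
ee_rot: [0.987, 0.16, -0.001, 0.0]
ft_force: [-0.2, 0.2, 0.1]
finger_gap: 1.0
grip_force: 0.0
```

```bash
python3 - <<'E'
from h import *
import pickle
c=cam('wrist');pickle.dump(c,open('c1.pkl','wb'));save(c[0],'w1');s=status.sense();print(s['ee_pos'],s['ee_rot'],s['joint_positions'],s['time_s'],proj(c,[.555,-.142,.187]))
E
```

```text
[ 0.54908868 -0.14095967  0.35972365] [ 9.87130883e-01  1.59913991e-01 -3.58261704e-04  8.58183588e-05] [-2.51086922e-01  2.35484638e-01 -2.39181945e-02  1.31198147e+00
 -4.44019082e-04  2.56929880e+00] 1.7833 [279.71656208 209.00643808]
```

View pics/w1.png

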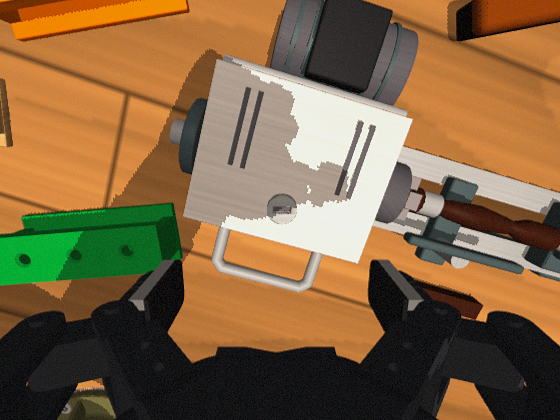

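The wrist view shows the screw at (281,209), with a roughly horizontal slot at (283,210). The handle bar runs from (219,267) to (313,287), and the cover corners are at (220,57), (411,117), (360,262) and (184,216).

```bash
python3 - <<'E'
from h import *
import pickle
c=pickle.load(open('c1.pkl','rb'));im=c[0]
g=cv2.cvtColor(im,cv2.COLOR_RGB2GRAY)
print(g[198:222,266:298])
# handle bar: bright-grey in strip
hsv=cv2.cvtColor(im,cv2.COLOR_RGB2HSV)
m=((hsv[...,1]<60)&(hsv[...,2]>100)).astype(np.uint8);m[:238]=0;m[300:]=0;m[:,:210]=0;m[:,330:]=0
ctr=[]
for u in range(232,304,4):
    col=np.where(m[255:300,u])[0]+255
    if len(col): ctr.append((u,col.mean(),len(col)))
print(ctr)
# cover corners
for n,p in dict(TL=(220,57),TR=(411,117),BR=(360,262),BL=(184,216)).items(): print(n,onz(c,*p,.181).round(4))
print('screw',onz(c,281,209,.1875))
b=np.array([[u,v] for u,v,n in ctr]);k=np.polyfit(b[:,0],b[:,1],1)
e=[onz(c,u,np.polyval(k,u),.175) for u in (216,316)];print('bar',e,np.degrees(np.arctan2((e[1]-e[0])[0],-(e[1]-e[0])[1])))
E
```

```text
[[161 160 164 165 143  89  77  93 108 112 117 118 118 121 117 120 118 119
  118 117 114 118 117 113 108  89  85 132 161 164 158 156]
 [162 158 161 143  96  89  99 116 117 123 120 122 119 119 122 121 117 121
  120 121 119 119 119 119 120 117  92  93 139 162 162 160]
 [160 161 146  92  85 109 117 120 118 119 119 119 120 122 119 120 120 123
  120 122 119 117 123 118 115 120 111  89 102 159 160 160]
 [161 166 120  81 109 120 119 117 119 121 118 121 122 119 119 118 115 121
  120 118 120 117 118 119 120 118 123 113  79 118 159 161]
 [160 148  88  98 115 117 117 116 116 117 118 117 118 116 119 121 118 117
  119 117 118 120 117 121 117 119 119 118 105  93 157 161]
 [157 146  75 111 114 112 117 115 112 112 112 115 115 114 115 112 114 113
  113 114 118 113 115 114 112 119 119 114 118  85 152 156]
 [163 120  98 115 113 112 116 116 117 110 119 117 118 114 115 116 115 119
  117 115 116 112 115 116 119 113 118 116 116  97 177 233]
 [159  91 110 112 112 110 110 115 113 119 116 120 119 114 118 119 116 120
  120 115 118 117 116 118 119 118 116 118 118 113 163 245]
 [157 103 115 116 118 118 111  86  8
[... 2208 characters left out ...]
 10), (248, np.float64(273.5), 10), (252, np.float64(274.5), 10), (256, np.float64(276.0), 9), (260, np.float64(276.5), 10), (264, np.float64(278.0), 9), (268, np.float64(279.0), 9), (272, np.float64(280.0), 9), (276, np.float64(281.0), 9), (280, np.float64(282.5), 10), (284, np.float64(283.5), 10), (288, np.float64(284.5), 10), (292, np.float64(285.5), 10), (296, np.float64(286.5), 10), (300, np.float64(286.5), 10)]
TL [ 0.6487 -0.064   0.181 ]
TR [ 0.6549 -0.2149  0.181 ]
BR [ 0.5308 -0.2241  0.181 ]
BL [ 0.5224 -0.0685  0.181 ]
screw [ 0.55545303 -0.14293785  0.1875    ]
bar [array([ 0.48490493, -0.10564646,  0.175     ]), array([ 0.48875426, -0.19971497,  0.175     ])] 2.3432691281448257
```

>>> drive_tool([
  [[0, 0, 0], [0, 0, -0.12], 1],
  [[0, 0, 0], [0, 0, -0.12], 1],
  [[0, 0, 0], [0, 0, -0.12], 1],
  [[0, 0, 0], [0, 0, -0.12], 1],
  [[0, 0, 0], [0, 0, -0.12], 1],
  [[0, 0, 0], [0, 0, -0.12], 1],
  [[0, 0, 0], [0, 0, -0.12], 1],
  [[0, 0, 0], [0, 0, -0.12], 1],
  [[0, 0, 0], [0, 0, -0.12], 1],
  [[0, 0, 0], [0, 0, -0.12], 1],
  [[0, 0, 0], [0, 0, -0.12], 1],
  [[0, 0, 0], [0, 0, -0.12], 1],
])

```text
time_s: 2.78
ee_pos: [0.5487, -0.1419, 0.3601]
ee_rot: [0.635, 0.772, -0.0, 0.0]
ft_force: [0.8, -0.3, 0.4]
finger_gap: 1.0
grip_force: 0.0
```

>>> drive_tool([
  [[37, 6, -2], [0, 0, -0.12], 1],
  [[37, 7, -2], [0, 0, 0], 1],
  [[37, 7, -2], [0, 0, 0], 1],
  [[37, 7, -2], [0, 0, 0], 1],
  [[37, 7, -2], [0, 0, 0], 1],
  [[37, 7, -2], [0, 0, 0], 1],
  [[37, 7, -2], [0, 0, 0], 1],
  [[37, 7, -2], [0, 0, 0], 1],
  [[37, 7, -2], [0, 0, 0], 1],
  [[37, 7, -2], [0, 0, 0], 1],
  [[37, 7, 0], [0, 0, 0], 1],
  [[37, 7, 0], [0, 0, 0], 1],
])

```text
time_s: 3.78
ee_pos: [0.4973, 0.3082, 0.3804]
ee_rot: [0.59, 0.807, 0.0, 0.0]
ft_force: [1.8, 0.3, -0.2]
finger_gap: 1.002
grip_force: 0.0
```

>>> drive_tool([
  [[37, 7, 0], [0, 0, 0], 0.5],
  [[37, 7, 0], [0, 0, 0], 0.5],
  [[8, -2, 0], [0, 0, 0], 0.5],
  [[0, 0, 0], [0, 0, 0], 0.5],
  [[0, 0, 0], [0, 0, 0], 0.5],
  [[0, 0, 0], [0, 0, 0], 0.5],
])

```text
time_s: 4.28
ee_pos: [0.4842, 0.3879, 0.3801]
ee_rot: [0.59, 0.807, -0.0, 0.0]
ft_force: [1.0, -0.5, 0.2]
finger_gap: 0.497
grip_force: 0.0
```

```bash
python3 - <<'E'
from h import *
import pickle
c=cam('wrist');pickle.dump(c,open('c2.pkl','wb'));s=status.sense();print(s['ee_pos'],s['ee_rot'],s['joint_positions'],s['time_s'],proj(c,[.481,.389,.165]))
im=c[0].copy();save(im,'w2')
E
```

```text
[0.48425633 0.38785367 0.38024326] [ 5.90058219e-01  8.07360659e-01 -7.37793824e-05  2.45463402e-04] [ 6.75518888e-01  3.38646407e-01  1.59290252e-01  1.39145444e+00
 -5.12424800e-04  1.93778084e+00] 4.3333 [271.95064423 200.42202104]
```

View pics/w2.png

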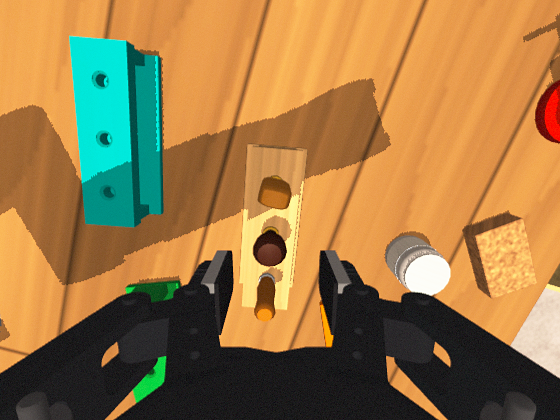

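The driver handle is at (275,193), seen nearly end-on. It is wide across the image and tilted slightly; the awl at (269,247) and file at (265,300) are below it. Next I measure its outline.

```bash
python3 - <<'E'
from h import *
import pickle
c=pickle.load(open('c2.pkl','rb'));im=c[0]
cr=im[165:220,250:305];z=cv2.resize(cr,(550,550),interpolation=cv2.INTER_NEAREST)
hsv=cv2.cvtColor(im,cv2.COLOR_RGB2HSV)
print(hsv[193,252:300].tolist())
print(hsv[172:215,275].tolist())
save(z,'d2')
E
```

```text
[[15, 148, 200], [15, 157, 203], [16, 155, 203], [16, 155, 201], [15, 147, 200], [15, 149, 199], [15, 160, 163], [15, 195, 114], [15, 226, 116], [16, 197, 123], [16, 220, 140], [15, 220, 175], [14, 209, 189], [15, 210, 188], [15, 206, 188], [15, 213, 190], [15, 218, 188], [15, 216, 188], [15, 207, 190], [15, 209, 189], [15, 211, 192], [15, 213, 193], [15, 211, 192], [15, 207, 193], [16, 213, 193], [16, 221, 194], [16, 215, 191], [15, 211, 193], [15, 206, 191], [15, 213, 184], [15, 208, 178], [15, 213, 163], [15, 214, 151], [15, 214, 144], [15, 214, 137], [15, 215, 129], [15, 218, 131], [15, 218, 125], [16, 248, 104], [15, 167, 154], [16, 151, 228], [16, 147, 230], [16, 148, 229], [15, 153, 226], [15, 150, 220], [16, 152, 220], [15, 153, 219], [14, 155, 209]]
[[15, 155, 201], [15, 149, 202], [16, 148, 203], [17, 167, 150], [18, 199, 150], [19, 210, 193], [18, 215, 135], [14, 192, 106], [15, 228, 105], [14, 201, 108], [16, 231, 106], [14, 197, 110], [16, 229, 108], [14, 199, 110], [15, 204, 114], [16, 222, 116], [15, 210, 124], [15, 214, 125], [16, 236, 136], [15, 206, 177], [15, 197, 195], [15, 207, 193], [15, 205, 193], [14, 198, 194], [15, 209, 193], [15, 206, 194], [15, 205, 193], [15, 215, 192], [15, 207, 195], [15, 211, 192], [15, 224, 190], [15, 202, 193], [14, 198, 194], [15, 200, 194], [15, 205, 195], [15, 218, 179], [16, 202, 168], [20, 135, 255], [24, 121, 255], [24, 122, 254], [23, 126, 254], [23, 122, 254], [24, 117, 255]]
```

View pics/d2.png

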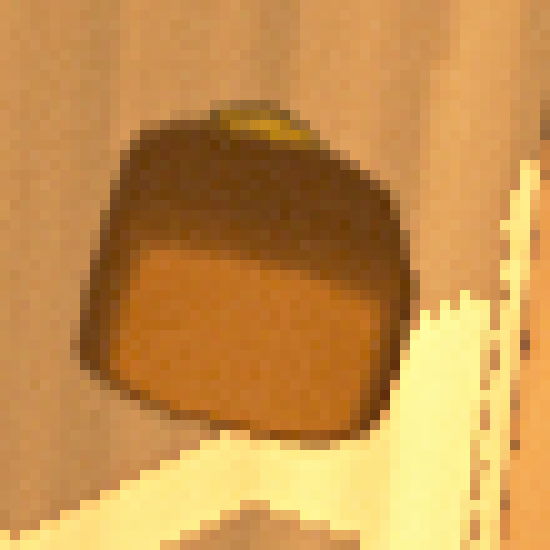

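The crop shows the brass collar and the flat-sided oval top, so this is the driver. The bright top face is tilted about 10° (down to the right).

```bash
python3 - <<'E'
from h import *
import pickle
c=pickle.load(open('c2.pkl','rb'));im=c[0]
hsv=cv2.cvtColor(im,cv2.COLOR_RGB2HSV)
def reg(m):
    m=m.astype(np.uint8);m[:165]=0;m[220:]=0;m[:,:250]=0;m[:,305:]=0
    m=cv2.morphologyEx(m,cv2.MORPH_OPEN,np.ones((3,3),np.uint8))
    n,l,s,ce=cv2.connectedComponentsWithStats(m);i=l[195,275];return (l==i).astype(np.uint8),ce[i]
for lo in (145,175):
    m,ce=reg((hsv[...,2]>lo)&(hsv[...,1]>185))
    k=max(cv2.findContours(m,0,1)[0],key=cv2.contourArea)
    r=cv2.minAreaRect(k);print(ce,r)
    p=np.array([onz(c,*q,.165)[:2] for q in k[:,0]]);
    rr=cv2.minAreaRect((p*1000).astype(np.float32));print(rr)
    b=cv2.boxPoints(rr);e=[b[1]-b[0],b[2]-b[1]];e=max(e,key=np.linalg.norm);print('x dir deg',np.degrees(np.arctan2(e[1],e[0])), onz(c,*ce,.165))
    y,x=np.nonzero(m);w=np.array([onz(c,a,bb,.165)[:2] for a,bb in zip(x,y)]);ev,V=np.linalg.eigh(np.cov(w.T));print('pca',np.degrees(np.arctan2(V[1,1],V[0,1])),w.mean(0))
# top cam of driver
m,ce=reg((hsv[...,1]>185));r=cv2.minAreaRect(max(cv2.findContours(m,0,1)[0],key=cv2.contourArea));print('full',r)
# rack corners on plane .075 (px)
for p in [(247,145),(307,150),(295,310),(241,307)]: print(onz(c,*p,.075).round(4))
E
```

```text
[273.96107056 198.61557178] ((274.0294189453125, 198.8823699951172), (25.708772659301758, 16.73495864868164), 14.03624439239502)
((482.4302673339844, 391.03076171875), (24.36726951599121, 16.116191864013672), 4.522508144378662)
x dir deg 4.522535 [0.48228237 0.39124413 0.165     ]
pca -176.8470166596864 [0.48229363 0.39122762]
[274.03693182 198.75568182] ((274.176513671875, 198.7941436767578), (24.01102638244629, 15.522278785705566), 14.03624439239502)
((482.5527038574219, 391.0972900390625), (22.704233169555664, 14.983525276184082), 3.3722305297851562)
x dir deg 3.3722038 [0.48239171 0.39113709 0.165     ]
pca -176.25206777136322 [0.48240115 0.39112313]
full ((275.29412841796875, 191.8235321044922), (31.529630661010742, 31.529630661010742), 14.03624439239502)
[0.4374 0.425  0.075 ]
[0.5073 0.4412 0.075 ]
[0.5627 0.2326 0.075 ]
[0.4907 0.2144 0.075 ]
```

>>> drive_tool([
  [[0, 0, 0], [0, 0, -0.12], 0.5],
  [[0, 0, 0], [0, 0, -0.12], 0.5],
  [[0, 0, 0], [0, 0, -0.12], 0.5],
  [[0, 0, 0], [0, 0, -0.12], 0.5],
  [[0, 0, 0], [0, 0, -0.12], 0.5],
  [[0, 0, 0], [0, 0, -0.12], 0.5],
  [[0, 0, 0], [0, 0, -0.12], 0.5],
  [[0, 0, 0], [0, 0, -0.12], 0.5],
  [[0, 0, 0], [0, 0, -0.12], 0.5],
  [[0, 0, 0], [0, 0, -0.12], 0.5],
  [[0, 0, 0], [0, 0, -0.12], 0.5],
  [[1.8, 3.4, 20], [0, 0, 0], 0.5],
])

```text
time_s: 5.33
ee_pos: [0.4837, 0.3919, 0.364]
ee_rot: [-0.031, 1.0, 0.002, 0.003]
ft_force: [-0.0, 0.0, 0.8]
finger_gap: 0.496
grip_force: 0.0
```

>>> drive_tool([
  [[0, 0, 25], [0, 0, 0], 0.5],
  [[0, 0, 25], [0, 0, 0], 0.5],
  [[0, 0, 25], [0, 0, 0], 0.5],
  [[0, 0, 15], [0, 0, 0], 0.5],
  [[0, 0, 0], [0, 0, 0], 0.5],
  [[0, 0, 0], [0, 0, 0], 0.5],
])

```text
time_s: 5.83
ee_pos: [0.4818, 0.3915, 0.2698]
ee_rot: [-0.029, 1.0, -0.001, -0.001]
ft_force: [0.4, 1.1, 0.7]
finger_gap: 0.5
grip_force: 0.0
```

```bash
python3 - <<'E'
from h import *
import pickle
c=cam('wrist');pickle.dump(c,open('c3.pkl','wb'));s=status.sense();print(s['ee_pos'],s['ee_rot'],s['joint_positions'],s['time_s'],proj(c,[.4823,.3912,.165]))
im=c[0].copy();save(im,'w3')
hsv=cv2.cvtColor(im,cv2.COLOR_RGB2HSV)
m=((hsv[...,1]>185)&(hsv[...,2]>165)&(hsv[...,0]<18)).astype(np.uint8)
u,v=proj(c,[.4823,.3912,.165]).astype(int)
k=np.zeros_like(m);k[max(v-60,0):v+60,u-60:u+60]=1;m*=k
m=cv2.morphologyEx(m,cv2.MORPH_OPEN,np.ones((5,5),np.uint8))
n,l,st,ce=cv2.connectedComponentsWithStats(m);i=1+st[1:,4].argmax()
kk=max(cv2.findContours((l==i).astype(np.uint8),0,1)[0],key=cv2.contourArea);print(cv2.minAreaRect(kk),ce[i],onz(c,*ce[i],.165),st[1:])
E
```

```text
[0.48227401 0.39225113 0.27098861] [-2.92976209e-02  9.99570647e-01  2.01691281e-04  3.61556409e-04] [ 6.82869921e-01  3.67439740e-01 -4.70175866e-02  1.15551964e+00
 -1.19416029e-04  6.24266240e-01] 5.8833 [274.97412208 243.22957157]
((274.0, 242.0), (36.0, 24.0), 90.0) [274.07476636 242.33761682] [0.48176272 0.39062605 0.165     ] [[262 224  25  37 856]]
```

>>> drive_tool([
  [[0.5, -1.5, 20], [0, 0, 0], 0.5],
  [[0, 0, 20], [0, 0, 0], 0.5],
  [[0, 0, 20], [0, 0, 0], 0.5],
  [[0, 0, 15], [0, 0, 0], 0.5],
  [[0, 0, 9], [0, 0, 0], 0.5],
  [[0, 0, 0], [0, 0, 0], 0.5],
  [[0, 0, 0], [0, 0, 0], 0],
  [[0, 0, 0], [0, 0, 0], 0],
  [[0, 0, 0], [0, 0, 0], 0],
  [[0, 0, 0], [0, 0, 0], 0],
  [[0, 0, 0], [0, 0, 0], 0],
  [[0, 0, 0], [0, 0, 0], 0],
], newtons=80)

```text
time_s: 6.88
ee_pos: [0.482, 0.3922, 0.1875]
ee_rot: [-0.03, 1.0, 0.001, 0.001]
ft_force: [-0.4, -0.2, 6.3]
finger_gap: 0.248
grip_force: 78.6
```

>>> drive_tool([
  [[0, 0, -10], [0, 0, 0], 0],
  [[0, 0, -20], [0, 0, 0], 0],
  [[0, 0, -30], [0, 0, 0], 0],
  [[0, 0, -35], [0, 0, 0], 0],
  [[0, 0, -35], [0, 0, 0], 0],
  [[0, 0, -35], [0, 0, 0], 0],
  [[0, 0, -30], [0, 0, 0], 0],
  [[0, 0, -15], [0, 0, 0], 0],
  [[0, 0, 0], [0, 0, 0.12], 0],
  [[0, 0, 0], [0, 0, 0.12], 0],
  [[0, 0, 0], [0, 0, 0.12], 0],
  [[0, 0, 0], [0, 0, 0.12], 0],
])

```text
time_s: 7.88
ee_pos: [0.4809, 0.3915, 0.3965]
ee_rot: [0.211, 0.977, 0.0, -0.0]
ft_force: [-0.7, -0.6, -1.1]
finger_gap: 0.245
grip_force: 90.3
```

>>> drive_tool([
  [[0, 0, 0], [0, 0, 0.12], 0],
  [[0, 0, 0], [0, 0, 0.12], 0],
  [[0, 0, 0], [0, 0, 0.12], 0],
  [[0, 0, 0], [0, 0, 0.12], 0],
  [[0, 0, 0], [0, 0, 0.12], 0],
  [[0, 0, 0], [0, 0, 0.12], 0],
  [[0, 0, 0], [0, 0, 0.11], 0],
  [[0, 0, 0], [0, 0, 0], 0],
  [[0, 0, 0], [0, 0, 0], 0],
  [[0, 0, 0], [0, 0, 0], 0],
])

```text
time_s: 8.72
ee_pos: [0.4811, 0.3916, 0.3961]
ee_rot: [0.584, 0.812, -0.0, -0.0]
ft_force: [0.6, -0.2, -0.8]
finger_gap: 0.243
grip_force: 90.3
```

```bash
python3 - <<'E'
from h import *
s=status.sense();R=Ro.from_quat(s['ee_rot']).as_matrix();print(s['ee_pos'],R.round(4).tolist(),s['ft_force'],s['ft_torque'],s['finger_gap'])
for tgt in ([.5555,-.143,.3975],):
    print((R.T@(np.array(tgt)-s['ee_pos'])*1000).round(1))
E
```

```text
[0.48105437 0.3915606  0.39611362] [[-0.3181, 0.9481, -0.0001], [0.9481, 0.3181, 0.0], [0.0, -0.0001, -1.0]] [ 0.58227256 -0.21636423 -0.80186883] [-0.04898276 -0.00803493 -0.00507002] 0.24344671910269228
[-530.5  -99.5   -1.4]
```

>>> drive_tool([
  [[-20, -4, 0], [0, 0, 0], 0],
  [[-38, -7, 0], [0, 0, 0], 0],
  [[-38, -7, 0], [0, 0, 0], 0],
  [[-38, -7, 0], [0, 0, 0], 0],
  [[-38, -7, 0], [0, 0, 0], 0],
  [[-38, -7, 0], [0, 0, 0], 0],
  [[-38, -7, 0], [0, 0, 0], 0],
  [[-38, -7, 0], [0, 0, 0], 0],
  [[-38, -7, 0], [0, 0, 0], 0],
  [[-38, -7, 0], [0, 0, 0], 0],
  [[-38, -7, 0], [0, 0, 0], 0],
  [[-38, -7, 0], [0, 0, 0], 0],
])

```text
time_s: 9.72
ee_pos: [0.5423, -0.0514, 0.3963]
ee_rot: [0.584, 0.812, 0.0, 0.0]
ft_force: [0.5, -0.2, -1.5]
finger_gap: 0.245
grip_force: 90.3
```

>>> drive_tool([
  [[-38, -7, 0], [0, 0, 0], 0],
  [[-38, -8, 0], [0, 0, 0], 0],
  [[-16.5, -3.5, 0], [0, 0, 0], 0],
  [[0, 0, 8], [0, 0, 0], 0],
  [[0, 0, 10], [0, 0, 0], 0],
  [[0, 0, 4], [0, 0, 0], 0],
  [[0, 0, 0], [0, 0, 0], 0],
  [[0, 0, 0], [0, 0, 0], 0],
  [[0, 0, 0], [0, 0, 0], 0],
])

```text
time_s: 10.47
ee_pos: [0.5542, -0.1421, 0.3742]
ee_rot: [0.584, 0.812, 0.0, 0.0]
ft_force: [0.3, -0.1, -1.7]
finger_gap: 0.246
grip_force: 90.3
```

```bash
python3 - <<'E'
from h import *
import pickle
C={n:cam(n) for n in('scene','top','wrist')};pickle.dump(C,open('c4.pkl','wb'))
s=status.sense();print(s['ee_pos'],s['ee_rot'],s['joint_positions'],s['time_s'])
for n in C:print(n,proj(C[n],[.5555,-.143,.1875]))
w=C['wrist'][0];sc=C['scene'][0]
u,v=proj(C['scene'],[.5555,-.143,.22]).astype(int)
uw,vw=proj(C['wrist'],[.5555,-.143,.1875]).astype(int)
z=lambda im,u,v,r:cv2.resize(im[max(v-r,0):v+r,max(u-r,0):u+r],(400,400),interpolation=cv2.INTER_CUBIC)
save(np.hstack([z(w,uw,vw,40),z(sc,u,v,30)]),'c4');print(uw-40,vw-40,u-30,v-30)
E
```

```text
[ 0.55432337 -0.1425962   0.37444665] [5.84566831e-01 8.11345449e-01 1.55834803e-04 3.97839248e-04] [-2.51784859e-01  2.42982224e-01  1.86636777e-02  1.34562324e+00
  6.59762983e-07  9.96907404e-01] 10.6167
scene [228.48511601 184.39177   ]
top [312.80728247 202.61142547]
wrist [275.62740558 210.86615927]
235 170 197 143
```

View pics/c4.png

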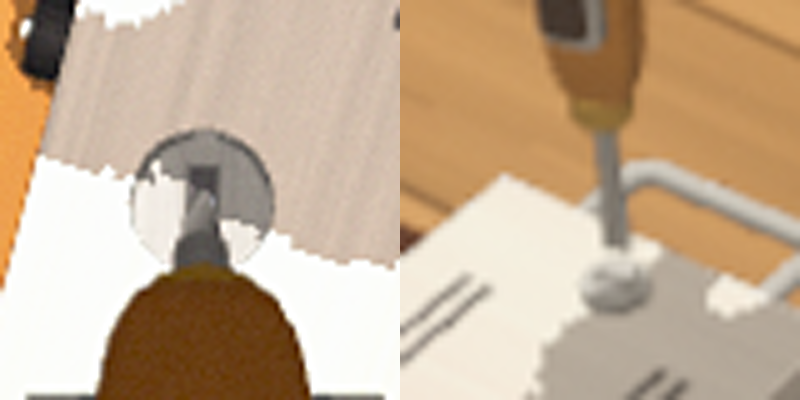

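The left (wrist) crop shows the slot vertical in the image, through the head centre at crop (202,200), with the blade tip in line with it at about (203,195). In the right (scene) crop the tip at (614,245) is above the head at (616,283).

```bash
python3 - <<'E'
from h import *
import pickle
C=pickle.load(open('c4.pkl','rb'));W=C['wrist'];S=C['scene']
w=lambda x,y:(235+x/5,170+y/5); s=lambda x,y:(197+(x-400)*.15,143+y*.15)
print('tip tri',tri(W,w(203,193),S,s(614,247)))
for n,cc,f,p in(('W',W,w,(202,200)),('S',S,s,(616,280))): print(n,onz(cc,*f(*p),.1875))
for n,cc,f,p in(('W',W,w,(203,193)),('S',S,s,(614,247))): print(n,onz(cc,*f(*p),.2024))
print(proj(W,[.5543,-.1426,.2024]),proj(S,[.5543,-.1426,.2024]))
g=cv2.cvtColor(W[0],cv2.COLOR_RGB2GRAY);print(g[198:216,266:288])
E
```

```text
tip tri (array([ 0.55441215, -0.13882819,  0.20185008]), np.float64(0.0025438537016070177))
W [ 0.55507031 -0.14233297  0.1875    ]
S [ 0.555881   -0.13977757  0.1875    ]
W [ 0.55365586 -0.13760219  0.2024    ]
S [ 0.55531857 -0.13963653  0.2024    ]
[274.39947706 214.50043371] [228.44040322 179.34592138]
[[160 124  94  80 104 122 133 138 142 147 144 150 137 125 111  98 107 133
  198 202 196 195]
 [112  82 108 129 134 138 140 144 142 142 140 141 146 137 138 123 103  91
  119 175 196 196]
 [ 94 125 141 145 144 136 142 139 141 139 142 142 139 135 141 137 138 128
   85 110 171 197]
 [117 142 148 144 145 137 140 141 142 141 136 142 141 137 143 138 144 145
  128  98 119 195]
 [236 160 148 148 145 138 128 133 137 134 138 139 133 134 142 138 141 148
  146 118  97 142]
 [252 163 142 145 139 139 114  95  91  92  94  94 100 132 139 137 138 148
  143 139 108 109]
 [245 158 133 140 146 133 112  75  68  73  76  72  92 132 144 140 140 143
  142 144 126  97]
 [240 233 233 153 141 133 108  77  76  76  77  73  96 132 144 138 140 144
  143 147 141 112]
 [236 242 242 228 221 211 141  79  75  78  75  7
[... 182 characters left out ...]
6  77  99 138 144 137 142 145
  145 143 147 141]
 [237 239 237 238 232 220 138 108 121 148 140 125  99 137 142 137 142 145
  142 142 142 141]
 [236 239 235 236 231 220 131 115 144 145 129 152 105 142 142 138 142 144
  142 147 140 140]
 [236 238 234 238 231 218 126 129 143 128 124 124 102 137 140 140 141 144
  144 144 145 140]
 [237 238 236 238 233 217 133 144 139 127 120 105 105 137 140 139 137 143
  144 146 139 140]
 [237 239 236 238 231 199 150 141 133 122 114  99 120 139 141 130 133 141
  142 145 142 140]
 [236 237 236 238 233 176 145 137 125 118 106  87 106 224 229 223 227 147
  138 136 139 137]
 [237 237 236 238 236 175 138 129 119 109 104  87  73 242 241 234 238 226
  224 230 147 133]]
```

>>> drive_tool([
  [[0, 0, 6], [0, 0, 0], 0],
  [[0, 0, 5], [0, 0, 0], 0],
  [[0, 0, 3], [0, 0, 0], 0],
  [[0, 0, 2], [0, 0, 0], 0],
  [[0, 0, 0], [0, 0, 0], 0],
  [[0, 0, 0], [0, 0, 0], 0],
])

```text
time_s: 11.12
ee_pos: [0.554, -0.1432, 0.3577]
ee_rot: [0.585, 0.811, -0.0, -0.0]
ft_force: [0.1, -0.0, -1.7]
finger_gap: 0.248
grip_force: 90.4
```

>>> drive_tool([
  [[0, 0, 1], [0, 0, 0], 0],
  [[0, 0, 1], [0, 0, 0], 0],
  [[0, 0, 0], [0, 0, 0], 0],
  [[0, 0, 0], [0, 0, 0], 0],
])

```text
time_s: 11.45
ee_pos: [0.5541, -0.1432, 0.3559]
ee_rot: [0.585, 0.811, -0.0, 0.0]
ft_force: [0.1, 0.9, -1.6]
finger_gap: 0.249
grip_force: 90.4
```

>>> drive_tool([
  [[0, 0, 1], [0, 0, 0], 0],
  [[0, 0, 0], [0, 0, -0.1], 0],
  [[0, 0, 0], [0, 0, -0.1], 0],
  [[0, 0, 0], [0, 0, -0.1], 0],
  [[0, 0, 0], [0, 0, -0.1], 0],
  [[0, 0, 0], [0, 0, -0.1], 0],
  [[0, 0, 0], [0, 0, 0], 0],
])

```text
time_s: 12.03
ee_pos: [0.5544, -0.1428, 0.355]
ee_rot: [0.365, 0.931, 0.001, 0.0]
ft_force: [1.6, 1.7, -0.6]
finger_gap: 0.25
grip_force: 90.4
```

```bash
python3 - <<'E'
from h import *
s=status.sense();print(s['ft_force'],s['ft_torque'],s['ee_pos'],s['ee_rot'])
E
```

```text
[ 1.59950475  1.69311994 -0.64233725] [ 0.51537677 -0.40634633 -0.03229152] [ 0.55444708 -0.14277461  0.35502172] [3.64969939e-01 9.31019050e-01 6.54362037e-04 2.08057517e-04]
```

>>> drive_tool([
  [[0, 0, 0], [0, 0, -0.1], 0],
  [[0, 0, 0], [0, 0, -0.1], 0],
  [[0, 0, 0], [0, 0, -0.1], 0],
  [[0, 0, 0], [0, 0, -0.1], 0],
  [[0, 0, 0], [0, 0, -0.1], 0],
  [[0, 0, 0], [0, 0, -0.1], 0],
  [[0, 0, 0], [0, 0, -0.1], 0],
  [[0, 0, 0], [0, 0, -0.05], 0],
  [[0, 0, 0], [0, 0, 0], 0],
])

```text
time_s: 12.78
ee_pos: [0.5539, -0.1429, 0.355]
ee_rot: [0.001, 1.0, 0.0, -0.0]
ft_force: [-1.0, 1.9, 0.3]
finger_gap: 0.245
grip_force: 90.4
```

```bash
python3 - <<'E'
from h import *
s=status.sense();print(s['ft_force'],s['ft_torque'],s['ee_pos'],s['ee_rot'])
E
```

```text
[-1.00192672  1.85335255  0.29907151] [ 0.53573119  0.30849508 -0.07332709] [ 0.55390546 -0.14287329  0.35500032] [ 6.05794130e-04  9.99999738e-01  3.69680036e-04 -1.40129808e-04]
```

>>> drive_tool([
  [[0, 0, 0], [0, 0, -0.05], 0],
  [[0, 0, 0], [0, 0, -0.05], 0],
  [[0, 0, 0], [0, 0, 0], 0],
])

```text
time_s: 13.03
ee_pos: [0.5539, -0.1429, 0.355]
ee_rot: [-0.049, 0.999, 0.0, -0.0]
ft_force: [-1.4, 2.6, 0.5]
finger_gap: 0.243
grip_force: 90.6
```

```bash
python3 - <<'E'
from h import *
s=status.sense();print(s['ft_force'],s['ft_torque'],s['ee_pos'],s['ee_rot'])
E
```

```text
[-1.36207511  2.61074828  0.51789962] [ 0.63010614  0.43662598 -0.08961744] [ 0.55387073 -0.14291865  0.35498587] [-4.90208929e-02  9.98797681e-01  3.38859266e-04 -1.71162685e-04]
```

>>> drive_tool([
  [[0, 0, 0], [0, 0, -0.05], 0],
  [[0, 0, 0], [0, 0, 0], 0],
])

```text
time_s: 13.2
ee_pos: [0.5539, -0.1429, 0.355]
ee_rot: [-0.074, 0.997, 0.0, -0.0]
ft_force: [0.1, 1.7, 1.7]
finger_gap: 0.245
grip_force: 90.7
```

```bash
python3 - <<'E'
from h import *
s=status.sense();print(s['ft_force'],s['ft_torque'],s['ee_pos'],s['ee_rot'])
E
```

```text
[0.13152154 1.68640551 1.69131543] [ 0.66442431  0.47905919 -0.04690193] [ 0.55389252 -0.14293922  0.3550211 ] [-7.38762787e-02  9.97267365e-01  2.86050171e-04 -1.24820348e-04]
```

>>> drive_tool([
  [[0, 0, 0], [0, 0, 0.1], 0],
  [[0, 0, 0], [0, 0, 0.1], 0],
  [[0, 0, -4], [0, 0, 0], 0],
  [[0, 0, -12], [0, 0, 0], 0],
  [[0, 0, -16], [0, 0, 0], 0],
  [[0, 0, -12], [0, 0, 0], 0],
  [[0, 0, 0], [0, 0, 0], 0],
  [[0, 0, 0], [0, 0, 0], 0],
])

```text
time_s: 13.87
ee_pos: [0.5546, -0.1435, 0.3994]
ee_rot: [0.025, 1.0, -0.0, 0.001]
ft_force: [-0.0, -0.3, -1.7]
finger_gap: 0.244
grip_force: 90.3
```

```bash
python3 - <<'E'
from h import *
import pickle
C={n:cam(n) for n in('scene','wrist')};pickle.dump(C,open('c5.pkl','wb'))
s=status.sense();print(s['ee_pos'],s['ee_rot'],s['joint_positions'][5],s['time_s'])
w=C['wrist'];sc=C['scene']
u,v=proj(sc,[.5551,-.1425,.1875]).astype(int)
uw,vw=proj(w,[.5551,-.1425,.1875]).astype(int)
z=lambda im,u,v,r:cv2.resize(im[max(v-r,0):v+r,max(u-r,0):u+r],(400,400),interpolation=cv2.INTER_CUBIC)
save(np.hstack([z(w[0],uw,vw,40),z(sc[0],u,v,20)]),'c5');print(uw,vw,u,v)
E
```

```text
[ 0.55395992 -0.14325828  0.39804644] [ 2.48893473e-02  9.99690101e-01 -3.93913469e-05 -4.69931764e-04] -0.20314891499210144 13.9667
276 203 228 184
```

View pics/c5.png

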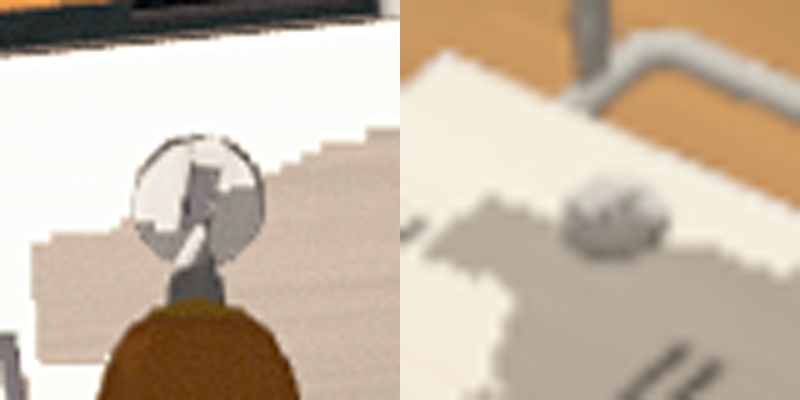

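The slot now runs from crop (205,165) to (188,225), about 165–170° in the world frame. That puts the screw near 1.3 if locked is along the cover's y. To be sure, I'll turn it a bit further towards the stop while watching the torque.

>>> drive_tool([
  [[0, 0, 10], [0, 0, 0.1], 0],
  [[0, 0, 12], [0, 0, 0.06], 0],
  [[0, 0, 8], [0, 0, 0], 0],
  [[0, 0, 4], [0, 0, 0], 0],
  [[0, 0, 3], [0, 0, 0], 0],
  [[0, 0, 2], [0, 0, 0], 0],
  [[0, 0, 2], [0, 0, 0], 0],
  [[0, 0, 2], [0, 0, 0], 0],
  [[0, 0, 0], [0, 0, 0], 0],
  [[0, 0, 0], [0, 0, 0], 0],
])

```text
time_s: 14.8
ee_pos: [0.5542, -0.1432, 0.3561]
ee_rot: [0.105, 0.995, -0.0, 0.0]
ft_force: [0.3, 0.2, -0.5]
finger_gap: 0.244
grip_force: 90.3
```

```bash
python3 - <<'E'
from h import *
s=status.sense();print(s['ft_force'],s['ft_torque'],s['ee_pos'],s['ee_rot'])
E
```

```text
[ 0.29959683  0.15513957 -0.54423483] [ 0.03470345 -0.01145937  0.01955487] [ 0.55419812 -0.14321064  0.35609454] [ 1.04595270e-01  9.94514858e-01 -4.13133525e-05  1.56571932e-04]
```

In the slot with no contact force. I'll turn on.

>>> drive_tool([
  [[0, 0, 0], [0, 0, -0.1], 0],
  [[0, 0, 0], [0, 0, -0.1], 0],
  [[0, 0, 0], [0, 0, -0.1], 0],
  [[0, 0, 0], [0, 0, -0.1], 0],
  [[0, 0, 0], [0, 0, 0], 0],
])

```text
time_s: 15.22
ee_pos: [0.5541, -0.143, 0.3562]
ee_rot: [-0.096, 0.995, 0.0, 0.0]
ft_force: [0.1, 1.0, -1.5]
finger_gap: 0.25
grip_force: 90.4
```

```bash
python3 - <<'E'
from h import *
s=status.sense();print(s['ft_force'],s['ft_torque'],s['ee_pos'],s['ee_rot'])
E
```

```text
[ 0.05057328  0.98811657 -1.48630199] [ 0.29236314  0.14254966 -0.06714555] [ 0.5541373  -0.14296412  0.35619377] [-9.62368741e-02  9.95358414e-01  2.44740410e-04  1.79641201e-04]
```

>>> drive_tool([
  [[0, 0, 0], [0, 0, -0.04], 0],
  [[0, 0, 0], [0, 0, -0.04], 0],
  [[0, 0, 0], [0, 0, 0], 0],
])

```text
time_s: 15.47
ee_pos: [0.5541, -0.143, 0.3562]
ee_rot: [-0.134, 0.991, 0.0, 0.0]
ft_force: [-0.7, 1.6, -0.5]
finger_gap: 0.249
grip_force: 90.5
```

```bash
python3 - <<'E'
from h import *
s=status.sense();print(s['ft_force'],s['ft_torque'],s['ee_pos'],s['ee_rot'])
E
```

```text
[-0.70792038  1.60828025 -0.50761676] [ 0.36395894  0.18894607 -0.02216352] [ 0.55413549 -0.14297034  0.35616371] [-1.33914330e-01  9.90992872e-01  2.24573048e-04  1.68932649e-04]
```

>>> drive_tool([
  [[0, 0, 0], [0, 0, 0.1], 0],
  [[0, 0, 0], [0, 0, 0.1], 0],
  [[0, 0, -4], [0, 0, 0], 0],
  [[0, 0, -12], [0, 0, 0], 0],
  [[0, 0, -16], [0, 0, 0], 0],
  [[0, 0, -12], [0, 0, 0], 0],
  [[2, 20, 0], [0, 0, 0], 0],
  [[2.5, 38, 0], [0, 0, 0], 0],
  [[2.5, 38, 0], [0, 0, 0], 0],
  [[2.5, 38, 0], [0, 0, 0], 0],
  [[2.5, 38, 0], [0, 0, 0], 0],
  [[2.5, 38, 0], [0, 0, 0], 0],
])

```text
time_s: 16.47
ee_pos: [0.5246, 0.0667, 0.4005]
ee_rot: [-0.035, 0.999, -0.0, 0.001]
ft_force: [1.5, 0.4, -0.7]
finger_gap: 0.247
grip_force: 90.1
```

>>> drive_tool([
  [[2.5, 38, 0], [0, 0, 0], 0],
  [[2.5, 38, 0], [0, 0, 0], 0],
  [[2.5, 38, 0], [0, 0, 0], 0],
  [[2.5, 38, 0], [0, 0, 0], 0],
  [[2.5, 38, 0], [0, 0, 0], 0],
  [[2.5, 38, 0], [0, 0, 0], 0],
  [[2.5, 38, 0], [0, 0, 0], 0],
  [[2.5, 38, 0], [0, 0, 0], 0],
  [[2.5, 25, 0], [0, 0, 0], 0],
  [[0, 0, 0], [0, 0, 0], 0],
  [[0, 0, 0], [0, 0, 0], 0],
  [[0, 0, 0], [0, 0, 0], 0],
])

```text
time_s: 17.47
ee_pos: [0.4795, 0.3915, 0.4]
ee_rot: [-0.035, 0.999, -0.0, 0.0]
ft_force: [0.1, -1.6, -1.7]
finger_gap: 0.247
grip_force: 90.4
```

```bash
python3 - <<'E'
from h import *
import pickle
s=status.sense();R=Ro.from_quat(s['ee_rot']).as_matrix();print(s['ee_pos'],s['ee_rot'],s['ft_force'])
print((R.T@(np.array([.482,.3915,.1885])-s['ee_pos'])*1000).round(1), np.arctan2(R[1,0],R[0,0]))
E
```

```text
[0.47951045 0.39153093 0.39999887] [-3.53796991e-02  9.99373868e-01 -3.56468106e-04  1.44665987e-04] [ 0.11364059 -1.64933138 -1.74566943]
[-2.400e+00 -1.000e-01  2.115e+02] -3.0708183846598347
```

>>> drive_tool([
  [[-2.4, 0, 10], [0, 0, 0], 0],
  [[0, 0, 30], [0, 0, 0], 0],
  [[0, 0, 35], [0, 0, 0], 0],
  [[0, 0, 35], [0, 0, 0], 0],
  [[0, 0, 25], [0, 0, 0], 0],
  [[0, 0, 10], [0, 0, 0], 0],
  [[0, 0, 5], [0, 0, 0], 0],
  [[0, 0, 5], [0, 0, 0], 0],
  [[0, 0, 5], [0, 0, 0], 0],
  [[0, 0, 0], [0, 0, 0], 0],
])

```text
time_s: 18.3
ee_pos: [0.4823, 0.3922, 0.2406]
ee_rot: [-0.035, 0.999, 0.0, 0.001]
ft_force: [0.6, -1.0, -2.4]
finger_gap: 0.248
grip_force: 90.2
```

>>> drive_tool([
  [[0, 0, 8], [0, 0, 0], 0],
  [[0, 0, 8], [0, 0, 0], 0],
  [[0, 0, 8], [0, 0, 0], 0],
  [[0, 0, 0], [0, 0, 0], 0],
])

```text
time_s: 18.63
ee_pos: [0.481, 0.3915, 0.2138]
ee_rot: [-0.035, 0.999, -0.001, -0.001]
ft_force: [-1.9, -0.3, -1.6]
finger_gap: 0.246
grip_force: 90.3
```

>>> drive_tool([
  [[0, 0, 8], [0, 0, 0], 0],
  [[0, 0, 8], [0, 0, 0], 0],
  [[0, 0, 4], [0, 0, 0], 0],
  [[0, 0, 2], [0, 0, 0], 0],
  [[0, 0, 1], [0, 0, 0], 0],
  [[0, 0, 0], [0, 0, 0], 0],
  [[0, 0, 0], [0, 0, 0], 0],
])

```text
time_s: 19.22
ee_pos: [0.4819, 0.3922, 0.1931]
ee_rot: [-0.035, 0.999, 0.0, 0.0]
ft_force: [0.8, -0.3, -0.0]
finger_gap: 0.247
grip_force: 90.3
```

>>> drive_tool([
  [[0, 0, 2], [0, 0, 0], 0],
  [[0, 0, 1.5], [0, 0, 0], 0],
  [[0, 0, 0], [0, 0, 0], 0],
  [[0, 0, 0], [0, 0, 0], 0],
])

```text
time_s: 19.55
ee_pos: [0.4818, 0.392, 0.1894]
ee_rot: [-0.035, 0.999, -0.0, -0.0]
ft_force: [-0.4, -0.5, -1.0]
finger_gap: 0.249
grip_force: 90.3
```

>>> drive_tool([
  [[0, 0, 1.5], [0, 0, 0], 0],
  [[0, 0, 0], [0, 0, 0], 0],
  [[0, 0, 0], [0, 0, 0], 0],
])

```text
time_s: 19.8
ee_pos: [0.4818, 0.392, 0.1878]
ee_rot: [-0.035, 0.999, -0.0, -0.0]
ft_force: [-0.4, -0.2, -1.8]
finger_gap: 0.245
grip_force: 90.3
```

>>> drive_tool([
  [[0, 0, 1], [0, 0, 0], 0],
  [[0, 0, 0.5], [0, 0, 0], 0],
  [[0, 0, 0], [0, 0, 0], 0],
  [[0, 0, 0], [0, 0, 0], 0.3],
  [[0, 0, 0], [0, 0, 0], 0.4],
  [[0, 0, 0], [0, 0, 0], 0.5],
  [[0, 0, 0], [0, 0, 0], 0.5],
  [[0, 0, 0], [0, 0, 0], 0.5],
])

```text
time_s: 20.47
ee_pos: [0.4818, 0.3921, 0.1863]
ee_rot: [-0.035, 0.999, -0.0, -0.0]
ft_force: [-0.6, -0.0, -0.0]
finger_gap: 0.502
grip_force: 0.0
```

>>> drive_tool([
  [[0, 0, -8], [0, 0, 0], 0.5],
  [[0, 0, -15], [0, 0, 0], 0.5],
  [[0, 0, -30], [0, 0, 0], 0.5],
  [[0, 0, -35], [0, 0, 0], 0.5],
  [[0, 0, -35], [0, 0, 0], 0.5],
  [[0, 0, -35], [0, 0, 0], 0.5],
  [[0, 0, -30], [0, 0, 0], 0.5],
  [[0, 0, 0], [0, 0, 0], 0.5],
  [[0, 0, 0], [0, 0, 0], 0.5],
])

```text
time_s: 21.22
ee_pos: [0.4825, 0.3927, 0.3774]
ee_rot: [-0.035, 0.999, 0.002, 0.002]
ft_force: [-0.6, 1.0, -0.8]
finger_gap: 0.499
grip_force: 0.0
```

```bash
python3 - <<'E'
from h import *
import pickle
c=cam('wrist');S=cam('scene');s=status.sense();print(s['ee_pos'],s['ee_rot'],s['joint_positions'])
T=cam('top')
z=lambda im,u,v,r:cv2.resize(im[max(v-r,0):v+r,max(u-r,0):u+r],(400,400),interpolation=cv2.INTER_CUBIC)
p=proj(S,[.495,.33,.1]).astype(int)
uw,vw=proj(c,[.482,.391,.165]).astype(int)
save(np.hstack([z(c[0],uw,vw,80),z(S[0],*p,60)]),'c6')
E
```

```text
[0.48162634 0.39192085 0.37398739] [-3.50994073e-02  9.99383788e-01 -1.67716896e-04 -2.16298363e-04] [ 6.83068451e-01  3.40289894e-01  1.47581388e-01  1.37863519e+00
 -6.34739700e-06  6.12855214e-01]
```

View pics/c6.png

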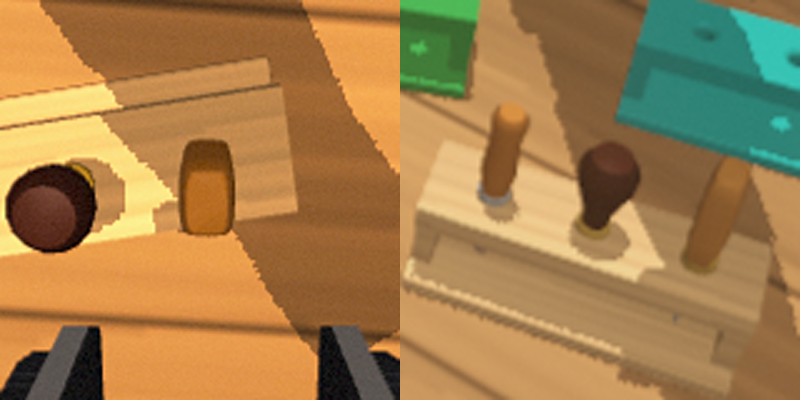

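The driver stands in its rack hole at crop (207,187), with the awl and file beside it untouched. Next, the handle.

>>> drive_tool([
  [[0, 0, 0], [0, 0, 0.12], 0.35],
  [[0, 0, 0], [0, 0, 0.12], 0.35],
  [[0, 0, 0], [0, 0, 0.12], 0.35],
  [[0, 0, 0], [0, 0, 0.12], 0.35],
  [[0, 0, 0], [0, 0, 0.12], 0.35],
  [[0, 0, 0], [0, 0, 0.12], 0.35],
  [[0, 0, 0], [0, 0, 0.12], 0.35],
  [[0, 0, 0], [0, 0, 0.12], 0.35],
  [[0, 0, 0], [0, 0, 0.12], 0.35],
  [[0, 0, 0], [0, 0, 0.12], 0.35],
  [[0, 0, 0], [0, 0, 0.12], 0.35],
  [[0, 0, 0], [0, 0, 0.12], 0.35],
])

```text
time_s: 22.37
ee_pos: [0.4813, 0.3916, 0.3725]
ee_rot: [0.635, 0.773, -0.002, -0.0]
ft_force: [-0.1, 0.0, 0.5]
finger_gap: 0.347
grip_force: 0.0
```

>>> drive_tool([
  [[0, 0, 0], [0, 0, 0.12], 0.35],
  [[-20, 0, 0], [0, 0, 0.04], 0.35],
  [[-38, -1.2, 0], [0, 0, 0], 0.35],
  [[-38, -1.2, 0], [0, 0, 0], 0.35],
  [[-38, -1.2, 0], [0, 0, 0], 0.35],
  [[-38, -1.2, 0], [0, 0, 0], 0.35],
  [[-38, -1.2, 0], [0, 0, 0], 0.35],
  [[-38, -1.2, 0], [0, 0, 0], 0.35],
  [[-38, -1.2, 0], [0, 0, 0], 0.35],
  [[-38, -1.2, 0], [0, 0, 0], 0.35],
  [[-38, -1.2, 0], [0, 0, 0], 0.35],
  [[-38, -1.2, 0], [0, 0, 0], 0.35],
])

```text
time_s: 23.37
ee_pos: [0.4859, -0.0098, 0.373]
ee_rot: [0.692, 0.722, -0.001, -0.001]
ft_force: [0.6, -0.3, -1.1]
finger_gap: 0.35
grip_force: 0.0
```

>>> drive_tool([
  [[-38, -1.2, 0], [0, 0, 0], 0.35],
  [[-38, -1.2, 0], [0, 0, 0], 0.35],
  [[-38, -1.2, 0], [0, 0, 0], 0.35],
  [[-22, 0, 20], [0, 0, 0], 0.35],
  [[0, 0, 25], [0, 0, 0], 0.35],
  [[0, 0, 20], [0, 0, 0], 0.35],
  [[0, 0, 0], [0, 0, 0], 0.35],
  [[0, 0, 0], [0, 0, 0], 0.35],
  [[0, 0, 0], [0, 0, 0], 0.35],
])

```text
time_s: 24.12
ee_pos: [0.489, -0.1438, 0.3098]
ee_rot: [0.692, 0.722, -0.0, -0.0]
ft_force: [0.4, -0.8, 0.1]
finger_gap: 0.354
grip_force: 0.0
```

```bash
python3 - <<'E'
from h import *
import pickle
c=cam('wrist');pickle.dump(c,open('c7.pkl','wb'));save(c[0],'w7')
s=status.sense();R=Ro.from_quat(s['ee_rot']).as_matrix();print(s['ee_pos'],s['joint_positions'],s['time_s'],np.arctan2(R[1,0],R[0,0]))
print(proj(c,[.487,-.145,.175]))
E
```

```text
[ 0.48943186 -0.14387975  0.31041587] [-2.85926361e-01  1.41199934e-01 -2.50721146e-01  1.17775909e+00
  1.59353873e-05  1.24327910e+00] 24.1667 1.6123870169663084
[271.63932779 230.00088034]
```

View pics/w7.png

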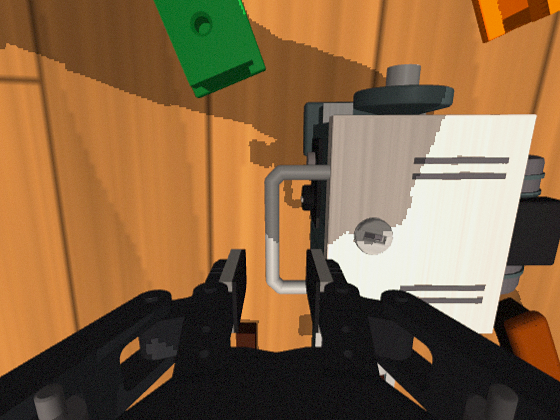

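The wrist view shows the bar vertical at u≈272, rows 175–285 with its middle at v≈230. This matches the projected handle point (271.6, 230). The slot at (373,237) looks well turned.

>>> drive_tool([
  [[-1, -1.9, 15], [0, 0, 0], 0.35],
  [[0, 0, 20], [0, 0, 0], 0.35],
  [[0, 0, 20], [0, 0, 0], 0.35],
  [[0, 0, 15], [0, 0, 0], 0.35],
  [[0, 0, 8], [0, 0, 0], 0.35],
  [[0, 0, 3], [0, 0, 0], 0.35],
  [[0, 0, 0], [0, 0, 0], 0.35],
  [[0, 0, 0], [0, 0, 0], 0.35],
])

```text
time_s: 24.83
ee_pos: [0.4879, -0.1452, 0.2296]
ee_rot: [0.692, 0.722, 0.0, 0.001]
ft_force: [0.8, 0.6, -0.1]
finger_gap: 0.349
grip_force: 0.0
```

>>> drive_tool([
  [[0, 0, 0], [0, 0, 0], 0.2],
  [[0, 0, 0], [0, 0, 0], 0.15],
  [[0, 0, 0], [0, 0, 0], 0.05],
  [[0, 0, 0], [0, 0, 0], 0],
  [[0, 0, 0], [0, 0, 0], 0],
  [[0, 0, 0], [0, 0, 0], 0],
  [[0, 0, 0], [0, 0, 0], 0],
], newtons=60)

```text
time_s: 25.42
ee_pos: [0.4864, -0.1454, 0.2295]
ee_rot: [0.693, 0.721, -0.001, 0.0]
ft_force: [-5.3, -0.0, 7.6]
finger_gap: 0.091
grip_force: 58.6
```

```bash
python3 - <<'E'
from h import *
s=status.sense();print(s['ee_pos'],s['ft_force'],s['ft_torque'],s['finger_gap'],s['joint_positions'])
# planned arc, tool held down: increments (tool y fwd, tool z = -up) for 5 deg steps
r=np.hypot(.166,.007);phi=np.arctan2(.007,.166)
for a in range(5,66,5):
    f=lambda a:np.array([-r*np.cos(np.radians(a)+phi),-r*np.sin(np.radians(a)+phi)])
    print(a,((f(a)-f(a-5))*1000).round(1))
E
```

```text
[ 0.48644315 -0.14536404  0.22945037] [-5.30616435 -0.02254565  7.56039718] [0.00529955 1.14245934 0.01447067] 0.09138720626357644 [-2.89877330e-01  1.86040140e-01 -3.87407768e-01  9.97856909e-01
 -9.94905159e-04  1.24005625e+00]
5 [  1.2 -14.4]
10 [  2.5 -14.3]
15 [  3.7 -14. ]
20 [  4.9 -13.6]
25 [  6.1 -13.1]
30 [  7.2 -12.6]
35 [  8.3 -11.9]
40 [  9.3 -11.1]
45 [ 10.2 -10.3]
50 [11.1 -9.3]
55 [11.9 -8.3]
60 [12.5 -7.3]
65 [13.1 -6.1]
```

>>> drive_tool([
  [[0, 0, -3], [0, 0, 0], 0],
  [[0, 1.2, -7], [0, 0, 0], 0],
  [[0, 1.2, -7], [0, 0, 0], 0],
  [[0, 1.2, -7], [0, 0, 0], 0],
  [[0, 1.2, -6], [0, 0, 0], 0],
  [[0, 0, 0], [0, 0, 0], 0],
  [[0, 0, 0], [0, 0, 0], 0],
])

```text
time_s: 26.0
ee_pos: [0.4902, -0.1451, 0.2584]
ee_rot: [0.693, 0.721, -0.002, -0.001]
ft_force: [-7.0, -2.5, -3.2]
finger_gap: 0.092
grip_force: 58.6
```

```bash
python3 - <<'E'
from h import *
s=status.sense();print(s['ee_pos'],s['ft_force'],s['ft_torque'],s['finger_gap'],s['grip_force'])
import pickle
c=cam('scene');pickle.dump(c,open('s8.pkl','wb'));C0=pickle.load(open('c0.pkl','rb'))['scene']
d=np.abs(c[0].astype(int)-C0[0]).sum(2)>90
print(d[150:260,170:280].sum())
E
```

```text
[ 0.49019201 -0.14513282  0.25841722] [-7.00444429 -2.47727097 -3.22714139] [-0.50575457  1.58911356  0.05828693] 0.09150217360253766 58.602946400642395
2783
```

>>> drive_tool([
  [[0, 0.5, -7], [0, 0, 0], 0],
  [[0, 1.2, -7], [0, 0, 0], 0],
  [[0, 2.4, -6.8], [0, 0, 0], 0],
  [[0, 2.4, -6.8], [0, 0, 0], 0],
  [[0, 3, -6.6], [0, 0, 0], 0],
  [[0, 3, -6.6], [0, 0, 0], 0],
  [[0, 3.6, -6.3], [0, 0, 0], 0],
  [[0, 3.6, -6.3], [0, 0, 0], 0],
  [[0, 4.1, -6], [0, 0, 0], 0],
  [[0, 4.1, -6], [0, 0, 0], 0],
  [[0, 0, 0], [0, 0, 0], 0],
  [[0, 0, 0], [0, 0, 0], 0],
])

```text
time_s: 27.05
ee_pos: [0.5196, -0.1438, 0.3249]
ee_rot: [0.692, 0.721, -0.0, -0.0]
ft_force: [-6.4, -2.3, 0.7]
finger_gap: 0.093
grip_force: 58.8
```

```bash
python3 - <<'E'
from h import *
s=status.sense();print(s['ee_pos'],s['ee_rot'],s['ft_force'],s['ft_torque'],s['finger_gap'],s['grip_force'])
R=Ro.from_quat(s['ee_rot']).as_matrix();b=s['ee_pos']+R@[0,0,.054]
h=np.array([.653,.168]);d=b[[0,2]]-h;print(np.hypot(*d),np.degrees(np.arctan2(d[1],-d[0]))-2.4)
E
```

```text
[ 0.51956328 -0.14383093  0.32489593] [ 6.92451908e-01  7.21463902e-01 -4.28249714e-04 -9.43269386e-05] [-6.38780695 -2.32136998  0.65559753] [-0.49981163  1.6939286   0.08285467] 0.09302733159583097 58.8257896900177
0.1685332114095574 35.22842175647542
```

>>> drive_tool([
  [[0, 4.7, -5.6], [0, 0, 0], 0],
  [[0, 4.7, -5.6], [0, 0, 0], 0],
  [[0, 5.1, -5.1], [0, 0, 0], 0],
  [[0, 5.1, -5.1], [0, 0, 0], 0],
  [[0, 5.5, -4.7], [0, 0, 0], 0],
  [[0, 5.5, -4.7], [0, 0, 0], 0],
  [[0, 5.9, -4.2], [0, 0, 0], 0],
  [[0, 5.9, -4.2], [0, 0, 0], 0],
  [[0, 6.2, -3.7], [0, 0, 0], 0],
  [[0, 6, -3.5], [0, 0, 0], 0],
  [[0, 0, 0], [0, 0, 0], 0],
  [[0, 0, 0], [0, 0, 0], 0],
])

```text
time_s: 28.05
ee_pos: [0.5746, -0.1413, 0.3741]
ee_rot: [0.692, 0.722, 0.001, 0.001]
ft_force: [-10.0, 0.3, 14.0]
finger_gap: 0.09
grip_force: 59.9
```

```bash
python3 - <<'E'
from h import *
import pickle
s=status.sense();print(s['ee_pos'],s['ee_rot'],s['ft_force'],s['ft_torque'],s['finger_gap'],s['grip_force'])
R=Ro.from_quat(s['ee_rot']).as_matrix();b=s['ee_pos']+R@[0,0,.054]
for hx in (.652,.654):
    h=np.array([hx,.168]);d=b[[0,2]]-h;print(b,np.hypot(*d),np.degrees(np.arctan2(d[1],-d[0]))-2.4)
c=cam('scene');T=cam('top');pickle.dump((c,T),open('s9.pkl','wb'))
# predicted cover front-top corners at angle a vs bright (white) cover mask
hn=np.array([.653,-.1385,.168]);yw=np.radians(2.34);X=np.array([np.cos(yw),np.sin(yw),0]);Y=np.array([-np.sin(yw),np.cos(yw),0]);Z=np.array([0,0,1.])
for a in (55,60,65):
    A=np.radians(a);xc=X*np.cos(A)-Z*np.sin(A);zc=X*np.sin(A)+Z*np.cos(A)
    for n,cc in(('S',c),('T',T)):
        print(a,n,[proj(cc,hn+xc*x+Y*y+zc*z).round(0).tolist() for x,y,z in((-.128,-.078,.013),(-.128,.078,.013),(0,.078,.013),(0,-.078,.013))])
for n,cc in(('S',c),('T',T)):
    hsv=cv2.cvtColor(cc[0],cv2.COLOR_RGB2HSV);m=((hsv[...,1]<50)&(hsv[...,2]>125)).astype(np.uint8)
    p=proj(cc,[.62,-.14,.23]).astype(int);k=np.zeros_like(m);k[max(p[1]-80,0):p[1]+80,p[0]-80:p[0]+80]=1
    m=cv2.morphologyEx(m*k,cv2.MORPH_OPEN,np.ones((3,3),np.uint8))
    kk=max(cv2.findContours(m,0,1)[0],key=cv2.contourArea);print(n,cv2.contourArea(kk),cv2.approxPolyDP(kk,4,True)[:,0].tolist())
E
```

```text
[ 0.57456316 -0.14133561  0.37410844] [0.69238303 0.72152812 0.0009679  0.00140384] [-9.95443211  0.34685685 13.9711697 ] [-0.06807668  2.18516261  0.0207493 ] 0.09023002189175534 59.88360643386841
[ 0.57474493 -0.14136516  0.32010875] 0.17060310086987057 60.674275456539995
[ 0.57474493 -0.14136516  0.32010875] 0.17151804070964652 60.078588718276045
55 S [[189.0, 149.0], [243.0, 173.0], [225.0, 228.0], [173.0, 201.0]]
55 T [[346.0, 181.0], [284.0, 183.0], [282.0, 166.0], [338.0, 164.0]]
60 S [[185.0, 149.0], [240.0, 174.0], [225.0, 229.0], [173.0, 202.0]]
60 T [[346.0, 177.0], [284.0, 179.0], [282.0, 166.0], [338.0, 164.0]]
65 S [[182.0, 150.0], [237.0, 175.0], [225.0, 229.0], [173.0, 202.0]]
65 T [[346.0, 172.0], [284.0, 174.0], [282.0, 166.0], [338.0, 164.0]]
S 3530.0 [[201, 141], [198, 153], [186, 151], [173, 188], [175, 202], [227, 227], [242, 210], [236, 205], [242, 174], [230, 167], [232, 149], [222, 145], [231, 153], [226, 167], [201, 155]]
T 109.0 [[369, 182], [391, 189], [391, 182]]
```

>>> drive_tool([
  [[0, -0.5, -2], [0, 0, 0], 0],
  [[0, 0, 0], [0, 0, 0], 0],
  [[0, 0, 0], [0, 0, 0], 0],
])

```text
time_s: 28.4
ee_pos: [0.574, -0.1414, 0.3738]
ee_rot: [0.692, 0.721, 0.001, 0.001]
ft_force: [-5.2, -0.8, 7.9]
finger_gap: 0.092
grip_force: 60.0
```

```bash
python3 - <<'E'
from h import *
import pickle
s=status.sense();print(s['ee_pos'],s['ft_force'],s['ft_torque'],s['finger_gap'],s['time_s'])
c=cam('scene');C0=pickle.load(open('c0.pkl','rb'))['scene']
hn=np.array([.653,-.1385,.168]);yw=np.radians(2.34);X=np.array([np.cos(yw),np.sin(yw),0]);Y=np.array([-np.sin(yw),np.cos(yw),0]);Z=np.array([0,0,1.])
def P(cc,a,x,y,z):
    A=np.radians(a);return proj(cc,hn+(X*np.cos(A)-Z*np.sin(A))*x+Y*y+(X*np.sin(A)+Z*np.cos(A))*z).round(1)
def poly(im,cc):
    hsv=cv2.cvtColor(im,cv2.COLOR_RGB2HSV);m=((hsv[...,1]<50)&(hsv[...,2]>125)).astype(np.uint8)
    k=np.zeros_like(m);k[130:240,160:280]=1
    m=cv2.morphologyEx(m*k,cv2.MORPH_OPEN,np.ones((3,3),np.uint8))
    kk=max(cv2.findContours(m,0,1)[0],key=cv2.contourArea);return cv2.approxPolyDP(kk,2,True)[:,0].tolist()
K=((-.128,-.078,.013),(-.128,.078,.013),(-.002,.078,.013),(-.002,-.078,.013))
print('shut seen',poly(C0[0],C0),[P(C0,0,*k).tolist() for k in K])
print('now',poly(c[0],c))
for a in (52,56,60,64):print(a,[P(c,a,*k).tolist() for k in K], 'screw',P(c,a,-.098,0,.0065))
E
```

```text
[ 0.5740344  -0.14139963  0.37384037] [-5.2000497  -0.83089339  7.92891692] [-0.16138308  1.36710852  0.02703778] 0.09213093202685209 28.4
shut seen [[259, 178], [232, 167], [223, 174], [211, 170], [192, 185], [175, 184], [173, 190], [185, 190], [179, 194], [178, 199], [182, 200], [178, 203], [227, 227], [211, 216], [231, 225], [258, 200], [259, 196], [262, 196], [262, 192], [254, 188]] [[212.2, 168.5], [262.9, 191.7], [228.9, 223.2], [176.9, 196.5]]
now [[201, 141], [198, 153], [186, 151], [179, 180], [173, 188], [176, 192], [175, 201], [227, 227], [242, 210], [241, 206], [236, 205], [242, 174], [230, 167], [232, 149], [222, 145], [231, 152], [226, 167], [201, 155]]
52 [[190.8, 148.9], [245.1, 173.1], [225.9, 227.2], [173.8, 200.2]] screw [214.4 173.5]
56 [[188.2, 148.9], [242.7, 173.3], [225.7, 227.6], [173.7, 200.5]] screw [212.5 173.6]
60 [[185.5, 149.3], [240.2, 173.8], [225.6, 228.0], [173.6, 200.9]] screw [210.6 173.9]
64 [[182.7, 149.9], [237.7, 174.7], [225.4, 228.4], [173.4, 201.3]] screw [208.6 174.4]
```

>>> drive_tool([
  [[0, 1.8, -1.8], [0, 0, 0], 0],
  [[0, 1.8, -1.7], [0, 0, 0], 0],
  [[0, 0, 0], [0, 0, 0], 0],
  [[0, 0, 0], [0, 0, 0], 0],
  [[0, 0, 0], [0, 0, 0], 0],
  [[0, 0, 0], [0, 0, 0], 0],
])

```text
time_s: 28.95
ee_pos: [0.5775, -0.1413, 0.3756]
ee_rot: [0.692, 0.721, 0.0, -0.0]
ft_force: [-2.7, -1.6, 1.2]
finger_gap: 0.089
grip_force: 59.3
```

```bash
python3 - <<'E'
from h import *
s=status.sense();print(s['ee_pos'],s['ft_force'],s['finger_gap'],s['time_s'],s['qvel'].round(4))
c=cam('scene')
hsv=cv2.cvtColor(c[0],cv2.COLOR_RGB2HSV);m=((hsv[...,1]<50)&(hsv[...,2]>125)).astype(np.uint8)
k=np.zeros_like(m);k[130:240,160:280]=1
m=cv2.morphologyEx(m*k,cv2.MORPH_OPEN,np.ones((3,3),np.uint8))
kk=max(cv2.findContours(m,0,1)[0],key=cv2.contourArea);print(cv2.approxPolyDP(kk,2,True)[:,0].tolist())
# other wrist view of cover corner geometry not needed; rack check: driver still upright
hn=np.array([.653,.168]);b=s['ee_pos']-[0,0,.054];d=b[[0,2]]-hn;print(np.hypot(*d),np.degrees(np.arctan2(d[1],-d[0]))-2.4)
E
```

```text
[ 0.57747555 -0.14128959  0.37563686] [-2.72329835 -1.60202185  1.24524325] 0.0885737373849177 28.95 [-0.0001 -0.0009 -0.0025 -0.0006  0.0004 -0.0002]
[[200, 141], [197, 153], [185, 151], [179, 180], [173, 188], [176, 192], [175, 201], [227, 227], [242, 210], [242, 207], [235, 203], [242, 174], [229, 167], [233, 155], [231, 149], [221, 145], [230, 152], [228, 165], [225, 167], [200, 155]]
0.17119646170024094 61.42229837482185
```

```bash
python3 -c "
from h import *
print(ticket.close_job())"
```

```text
the job is handed in; nothing more can be done
None
```

I handed the job in with the screw loosened (my estimate is 1.3 rad or a little more), the screwdriver back in its rack hole, and the cover still held by its handle at about 60 degrees (the measurements gave 58 to 61), at about 29 s on the robot's clock; the result of the judging was not shown.

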